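Clip the grommet tray into the parts case and shut the lid

TASK

Pack up the cobbler's parts case: carry the loose grommet tray to its empty bay by the handle, keeping it level and setting it in without dropping it, and press it fully home until the spring tabs at both ends have clicked under the case's ledges. Then close the lid all the way and let go, leaving the other things on the step where they lie.

Things in the scene. Friction and masses are not known exactly. Their poses are not given: they have to be found in the camera images.
- case: Parts case of grey painted pressed steel, fixed: 172 (own x) by 170 (own y) by 45 mm high, 4 mm walls. Origin at the centre of its underside, z up. The lid is hinged along the +y side. The empty bay lies along the -y side; the row along the +y side is three compartments of brass grommets, which stay as they are.
- bay_seat (a point): Centre of the bay's floor, at (0, -39, 4) mm in the case's frame, axes as the case. The bay is 164 mm (x) by 84 mm (y), open at the top, its long walls flared 3 mm at the top. The tray's origin lies here when it is fully home, its x axis along the case's x axis, either way round.
- ledge_a (a point): Middle of the lower inner edge of the ledge at the bay's +x end, 21.5 mm above the bay's floor, at (75, -39, 25.5) mm in the case's frame. The ledge is 3 mm thick at this edge, runs the whole width of the bay, and above it slopes up and out as a lead-in.
- ledge_b (a point): The same at the bay's -x end, 150 mm from the other ledge.
- tray: Loose open tray of bright steel, 0.15 to 0.33 kg, with brass grommets fixed in it: 130 (own x) by 78 (own y) by 26 mm high; rigid tapered cheeks at its x ends make it 146 mm long at the top, the tabs between them 158 mm. Origin at the centre of its underside, z up. A sprung tab stands off each x end, rooted at the bottom. The tray is the same either way round.
- tray_handle (a point): Middle of the top of the tray's fixed handle bar, 56 mm above the tray's origin. The bar bridges the tray's middle: 12 mm thick (x), 78 mm long (y), 14 mm high, open space under it. With the tray home it lies 15 mm above the case's rim.
- tab_a_barb (a point): Tip of the barb of the tab at the tray's +x end, at (79, 0, 20.5) mm in the tray's frame with the tab free; 26 mm wide. Set in the bay, the tray stands on its barbs about 12 mm proud and keeps the lid from closing; 10 to 18 N straight down on the handle bends the tabs and drives it home onto the bay's floor, 4 mm of each barb under its ledge.
- tab_b_barb (a point): The same at the tray's -x end, at (-79, 0, 20.5) mm. If one end catches first, the end that stays up can be pressed down by its rim over the tab: the tops of the end wall and cheeks, 26 mm above the tray's underside, 62 to 73 mm from its middle. Tabs, ledges and case walls are smooth and slide easily (friction about 0.25).
- tab_a (a joint): Angle (rad) by which the +x tab is bent inwards: 0 free, up to 0.4; about 0.23 while its barb passes the ledge, back to 0 once it has caught.
- tab_b (a joint): The same for the -x tab.
- lid (a joint): Opening angle of the case's lid (rad): 0 fully closed, 2.0 fully open; starts at 1.65 to 1.95, standing up. A stiff hinge (friction 0.36 N m) keeps it wherever it is left. The lid is a pan of 0.35 kg, 172 mm along the hinge, 170 mm from hinge to free edge, its top panel 3 mm thick with 20 mm skirts all round.
- lid_hinge (a point): Middle of the lid's hinge line, at (0, 85, 45.5) mm in the case's frame; the line runs along the case's x axis. The closed lid reaches from here towards the case's -y.
- lid_edge (a point): Middle of the free edge of the lid's outer face, on the lid: 170 mm from the hinge line along the lid and 23 mm off it towards the outside. A finger lip, 60 mm wide, stands 8 mm out from the foot of the skirt at this edge.
- heel: Orange plastic heel, 74 by 62 by 42 mm, loose, beside the case's -y side. Leave it alone.
- heel_plate: Black cast-iron horseshoe heel plate, about 75 mm across, 6 mm thick, loose. Leave it alone.
- awl: Steel awl with a rosewood grip, 170 mm long, 32 mm thick, lying loose. Leave it alone.
- hammer: Hammer with a wooden handle, 250 mm long, lying loose. Leave it alone.
- polish_tin: Round polish tin, 79 mm across, 26 mm high, loose. Leave it alone.
- top_lift: Black rubber heel top piece, 70 by 60 by 9 mm, loose. Leave it alone.
- shoe_brush: Wooden shoe brush, 150 by 52 by 48 mm, loose. Leave it alone.

How it is judged:
By the outcome, as a careful person would: the job done as asked, in the order asked, and still so for the second after the job is handed in, with the robot touching nothing.
It also fails if it takes over 67 s, if anything falls off the work surface, if the arm or the gripper's body presses on something with over 40 N, if the wrist force passes 120 N, or if a joint passes its speed limit or range.

ROBOT

A 6-joint arm with a two-finger parallel gripper is mounted at the origin on the work surface. World frame = base frame: x ahead of the robot, y to its left, z up, the work surface at z = 0. Lengths are in mm, angles in rad, forces in N, time in s.
With the tool pointing down it reaches from about 325 to 775 mm from the base axis. Payload 5.5 kg.
Tool frame: the origin (TCP) lies midway between the tips of the shut fingers; the grasp point (between the pads) lies 19 mm behind it (robot.tcp_to_grasp is the distance from the TCP to the grasp point, in mm); z points along the fingers, x is the direction in which the jaws open and shut, and the axes are right-handed (so a half turn about z gives the same grasp; the last joint's range is limited). The gripper opens to 88 mm and grips with 3 to 60 N. Pads are 20 mm wide; open, the fingers measure 115 mm over their backs; the gripper's body (75 mm by 178 mm) begins 61 mm behind the grasp point.
Start: joints at [-1.309, 0.091, 1.231, -0, 1.82, -0.057], TCP at [188.056, -569.782, 222.631] pointing down, gripper open.
Joint ranges: [-2.87, 2.87], [-0.86, 2.18], [0.17, 2.46], [-1.51, 4.65], [0.06, 2.69], [-2.65, 2.65]. Speed limits (rad/s): [2.57, 2.57, 3.01, 3.14, 3.14, 3.14].

INTERFACE

Orientations are given as [roll, pitch, yaw] about the fixed x, y, z axes, in that order (R = Rz(yaw) Ry(pitch) Rx(roll)).
In Python, from workcell import robot, sensors, imaging gives the robot as it stands. Calls block until the motion is done:
- robot.move_to(position, orientation): joint-space move of the TCP to a pose.
- robot.servo_line(position, rot=None, v=150, f_stop=None): straight line of the TCP; rot=None keeps the orientation; v is the mean speed in mm/s. With f_stop (N) it stops when the force on the tool has changed by that much, and returns True; else False.
- robot.set_joints(angles): joint-space move.
- robot.release() and robot.gripper_close(f_grip=None): open the fingers fully, or close them until they stop; f_grip is the grip in N (None keeps the last).
- robot.pause(seconds).
- robot.inverse_kinematics(position, orientation): joint angles nearest the present ones, or None.
- sensors.state(): the state.
- imaging.read_camera(name): name is "scene" or "top"; returns the picture (480x640x3 uint8, blue, green, red); there is no depth.
- imaging.camera_params(name): a dict with "vertical_fov" (degrees; the focal length in pixels is half the picture's height over the tangent of half this angle, whatever the lens; pixels are square), "cx", "cy" (the principal point, pixels), "k1" (the pictures are not rectified: a ray, as slopes to the right and down, at radius r is drawn at 1 + k1 r^2 times it, then the intrinsics apply), "R" (3x3) and "t" (3): a world point X has camera coordinates R X + t. Camera axes: x right, y down, z forward; pixel columns grow to the right and rows downward; lengths in mm; the calibration is good to about 2 mm. A picture is of the moment at which its call begins. camera_params takes no time and is no camera call.
A pose or a line that the arm cannot do raises robot.MotionError and nothing moves.
- robot.close_job(): hands the job in, once; it reports no verdict.
The state is a dict: "time": time; "joint_positions": joint angles; "dq": joint speeds; "tau": joint torques, N m; "position": TCP position; "ee_rot": TCP orientation; "wrist_force": force on the tool from outside, world axes, zero at the start; "torque": the same for the moment, N m; "gripper_width": finger opening in mm.
Only numpy, scipy, OpenCV 4.12 (cv2) and the standard library are available. Lean on these libraries where they do the work, as an engineer would, in place of code of your own. Each camera call takes 0.05 s, during which the arm holds its last target.

## Working session

There is one attempt and no reset: what is moved stays moved. The work goes in short steps, each a Python script; the robot and the scene stay as the last script left them, time stands still between calls to the robot, and variables do not carry over. Pictures are saved under pics/ and viewed, and the job is handed in when it is done.

```bash
ls; mkdir -p pics; python3 - <<'E'
from workcell import robot, sensors, imaging
import cv2
for n in("scene","top"):
    im=imaging.read_camera(n); cv2.imwrite(f"pics/{n}0.png",im); print(imaging.camera_params(n))
print(sensors.state())
E
```

```text
pics
{'vertical_fov': 56.684646170429936, 'cx': 318.55139495499486, 'cy': 244.05752034747252, 'k1': -0.008745274491844817, 'R': array([[ 0.78840144,  0.61482466, -0.02034224],
       [ 0.3194608 , -0.43746229, -0.8405781 ],
       [-0.5257071 ,  0.65621444, -0.54130828]]), 't': array([-467.12202585, -122.92207138, 1359.42746936])}
{'vertical_fov': 54.96116325103991, 'cx': 314.42068754898514, 'cy': 246.4162181853783, 'k1': -0.008402302733882415, 'R': array([[-0.02744759, -0.99962061, -0.00229273],
       [-0.99035261,  0.02750461, -0.13581309],
       [ 0.13582463, -0.00145713, -0.99073182]]), 't': array([  33.38723432,  586.96214565, 1152.46907838])}
{'time': 0.1, 'joint_positions': array([-1.30868700e+00,  9.17473690e-02,  1.23176630e+00,  9.65972281e-06,
        1.81981558e+00, -5.67439958e-02]), 'dq': array([-1.41007908e-04, -1.00914387e-03, -2.80159728e-03, -7.72634201e-05,
        2.42222752e-04,  1.74578736e-03]), 'tau': array([ 1.14386861e-03, -4.47857201e+01, -4.07569778e+01,  6.98382617e-02,
        2.84912658e-02, -1.23417099e-04]), 'position': array([ 187.99158198, -569.49857464,  221.6411664 ]), 'ee_rot': array([-3.14148481e+00,  1.73326941e-03, -1.25194054e+00]), 'wrist_force': array([-1.46011864,  1.03291703,  0.14061081]), 'torque': array([-0.02477938,  0.04672837, -0.0232837 ]), 'gripper_width': 87.93074175499544}
```

View pics/scene0.png

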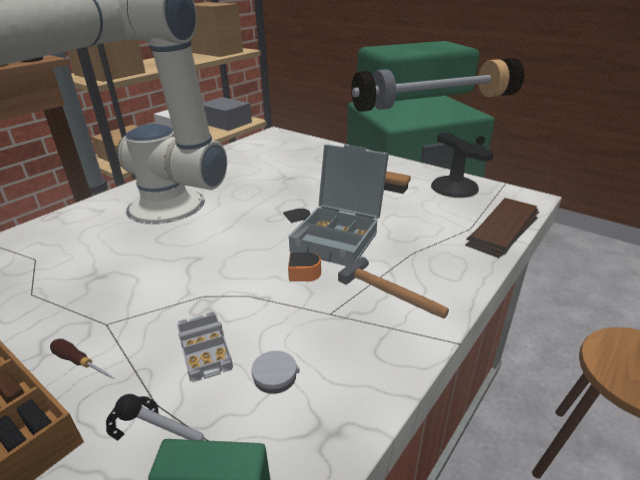

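View pics/top0.png

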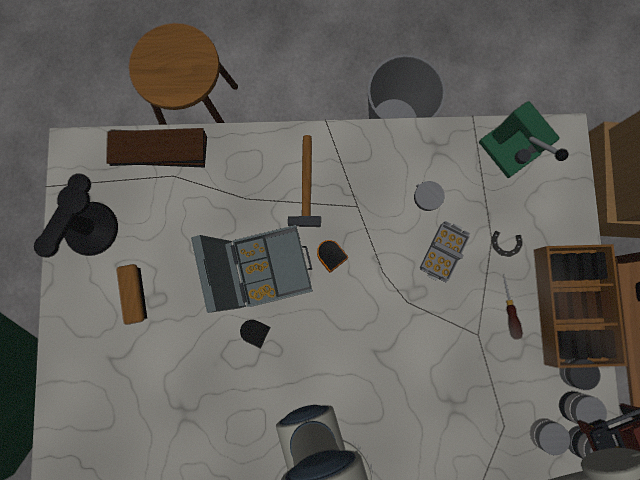

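The top view shows the case near (270,268), lid standing to its left, with its empty bay on the right. The tray is at about (445,250), the orange heel at (332,255) and the tin at (429,195). I'll zoom in for measurements.

```bash
cat > h.py <<'E'
import numpy as np, cv2
from workcell import robot, sensors, imaging
def KD(n):
    p=imaging.camera_params(n); f=240/np.tan(np.radians(p['vertical_fov'])/2)
    return np.array([[f,0,p['cx']],[0,f,p['cy']],[0,0,1]]),np.array([p['k1'],0,0,0,0.]),np.array(p['R']),np.array(p['t'])
def ray(n,uv):
    K,D,R,t=KD(n); s=cv2.undistortPoints(np.array([[uv]],float),K,D)[0,0]
    d=R.T@np.array([s[0],s[1],1]); return -R.T@t,d/np.linalg.norm(d)
def onz(n,uv,z):
    c,d=ray(n,uv); return c+d*(z-c[2])/d[2]
def tri(uvs,uvt):
    c1,d1=ray('scene',uvs);c2,d2=ray('top',uvt)
    A=np.stack([d1,-d2],1); s=np.linalg.lstsq(A,c2-c1,rcond=None)[0]
    a=c1+s[0]*d1;b=c2+s[1]*d2; return (a+b)/2,np.linalg.norm(a-b)
def proj(n,X):
    K,D,R,t=KD(n); return cv2.projectPoints(np.array(X,float).reshape(-1,1,3),cv2.Rodrigues(R)[0],t,K,D)[0][:,0]
E
python3 - <<'E'
import cv2
s=cv2.imread('pics/scene0.png');t=cv2.imread('pics/top0.png')
def c(im,x0,y0,x1,y1,k,n): cv2.imwrite(f'pics/{n}.png',cv2.resize(im[y0:y1,x0:x1],None,fx=k,fy=k,interpolation=cv2.INTER_CUBIC))
c(t,185,220,325,320,5.7,'z_tcase');c(t,405,210,485,290,7,'z_ttray')
c(s,280,140,395,270,4.5,'z_scase');c(s,165,305,245,385,7,'z_stray')
E
```

```text
(no output)
```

View pics/z_tcase.png

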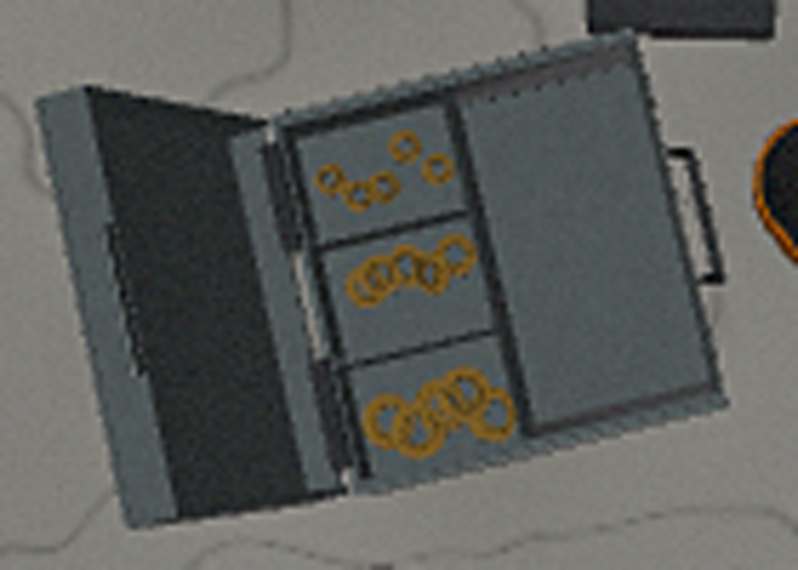

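View pics/z_ttray.png

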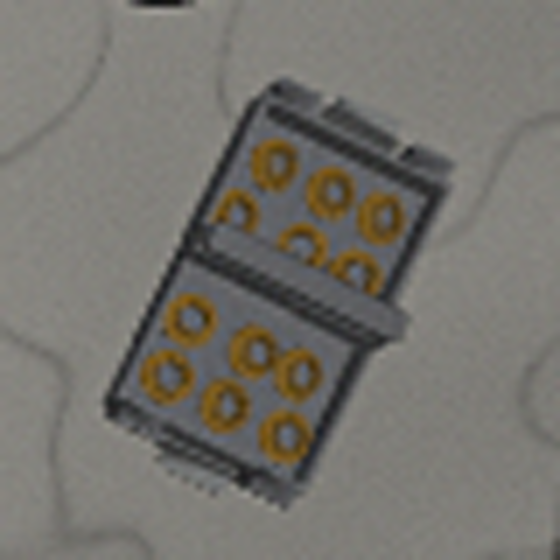

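View pics/z_scase.png

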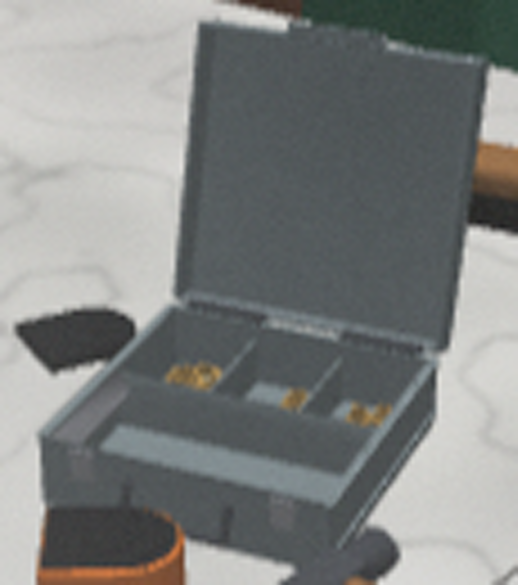

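View pics/z_stray.png

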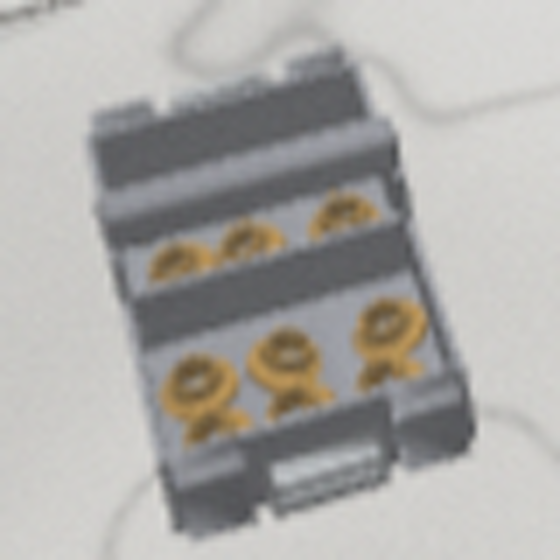

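```bash
cat > m.py <<'E'
from h import *
def q(x0,y0,k,u,v): return (x0+(u+.5)/k-.5, y0+(v+.5)/k-.5)
T=lambda u,v:q(185,220,5.7,u,v); S=lambda u,v:q(280,140,4.5,u,v)
print("case rim")
P=[]
for nm,s,t in[("near -x",(42,434),(727,404)),("near +x",(335,508),(634,36)),("hinge +x",(437,357),(278,113)),("hinge -x",(178,300),(352,493))]:
    p,e=tri(S(*s),T(*t)); o=onz('top',T(*t),45); P.append(o); print(nm,p.round(1),round(e,1),o.round(1),onz('scene',S(*s),45).round(1))
P=np.array(P)
print("sides",[np.linalg.norm(P[i]-P[i-1]).round(1) for i in range(4)],"ang -x->+x",np.arctan2(*(P[1]-P[0])[1::-1]),np.arctan2(*(P[2]-P[3])[1::-1]), P.mean(0))
print("lid free edge")
for s,t in [((203,22),(130,527)),((487,62),(38,100))]:
    p,e=tri(S(*s),T(*t)); print(p.round(1),round(e,1))
T=lambda u,v:q(405,210,7,u,v); S=lambda u,v:q(165,305,7,u,v)
print("bar")
Q=[]
for s,t in [((96,208),(398,328)),((392,140),(205,236))]:
    p,e=tri(S(*s),T(*t)); Q.append(p);print(p.round(1),round(e,1),onz('top',T(*t),56).round(1),onz('scene',S(*s),56).round(1))
Q=np.array(Q);print(Q.mean(0),np.linalg.norm(Q[1]-Q[0]))
print("tray rim corners z26, order")
R=[]
for s,t in [((172,490),(290,495)),((465,388),(108,405)),((335,50),(275,85)),((95,115),(445,165))]:
    p,e=tri(S(*s),T(*t)); o=onz('top',T(*t),26);R.append(o);print(p.round(1),round(e,1),o.round(1),onz('scene',S(*s),26).round(1))
R=np.array(R);print(R.mean(0),[np.linalg.norm(R[i]-R[i-1]).round(1) for i in range(4)])
E
python3 m.py
```

```text
case rim
near -x [475.9  27.7  43.6] 4.6 [474.2  26.1  45. ] [479.1  27.7  45. ]
near +x [644.7  65.6  40.6] 5.0 [641.9  63.9  45. ] [649.8  62.2  45. ]
hinge +x [610.7 225.4  46.5] 0.3 [611.  225.8  45. ] [609.2 227.7  45. ]
hinge -x [441.  195.2  43.9] 4.2 [439.4 193.6  45. ] [443.6 195.2  45. ]
sides [np.float64(171.1), np.float64(171.9), np.float64(164.9), np.float64(174.6)] ang -x->+x 0.2215838363849735 0.18565848883558997 [541.65391278 127.33765488  45.        ]
lid free edge
[424.7 253.7 201.6] 6.1
[593.7 292.3 201.6] 1.1
bar
[ 549.5 -356.9   53.3] 0.8 [ 549.4 -355.7   56. ] [ 551.8 -358.6   56. ]
[ 586.3 -289.9   47.5] 0.1 [ 585.1 -287.7   56. ] [ 594.2 -295.3   56. ]
[ 567.86863289 -323.41249152   50.41573573] 76.67340199887812
tray rim corners z26, order
[ 505.4 -346.2  -95.8] 23.1 [ 491.6 -321.    26. ] [ 617.4 -392.6   26. ]
[ 546.6 -271.2  -91.4] 29.8 [ 526.9 -255.6   26. ] [ 650.6 -326.4   26. ]
[ 621.9 -310.4  114.1] 25.5 [ 645.8 -325.6   26. ] [ 524.3 -260.6   26. ]
[ 594.  -364.6  116.6] 19.0 [ 613.6 -387.4   26. ] [ 490.9 -319.7   26. ]
[ 569.46476457 -322.38714462   26.        ] [np.float64(138.8), np.float64(74.3), np.float64(138.0), np.float64(69.7)]
```

```bash
python3 - <<'E'
from h import *
for p,y in [((570,-323.5,130),-.508),((570,-323.5,30),-.508),((551,90,140),.2),((551,90,34),.2),((502,320,260),.2),((502,320,160),.2),((558,60,66),.2)]:
    q=robot.inverse_kinematics(list(p),[np.pi,0,y]); print(p,None if q is None else np.round(q,2))
print(sensors.state()['time'])
robot.move_to([570,-323.5,110],[np.pi,0,-.508])
for n in("scene","top"): cv2.imwrite(f"pics/{n}1.png",imaging.read_camera(n))
s=sensors.state();print(s['time'],s['position'],s['ee_rot'])
a=cv2.imread('pics/scene1.png')[280:410,110:300];b=cv2.imread('pics/top1.png')[180:310,380:500]
cv2.imwrite('pics/g1.png',np.hstack([cv2.resize(a,(438,300)),cv2.resize(b,(277,300))]))
E
```

```text
(570, -323.5, 130) [-0.57  0.24  1.23 -0.    1.67 -0.06]
(570, -323.5, 30) [-0.57  0.28  1.36 -0.    1.5  -0.06]
(551, 90, 140) [ 0.1  -0.02  1.49 -0.    1.67 -0.1 ]
(551, 90, 34) [ 0.1   0.03  1.63 -0.    1.48 -0.1 ]
(502, 320, 260) [ 0.51  0.09  1.17 -0.    1.89  0.31]
(502, 320, 160) [ 0.51  0.07  1.36 -0.    1.71  0.31]
(558, 60, 66) [ 0.05  0.01  1.59 -0.    1.54 -0.15]
0.1
1.9083 [ 569.42627403 -324.801966    110.57875915] [ 3.14130914e+00 -8.24277061e-04 -5.10048070e-01]
```

View pics/g1.png

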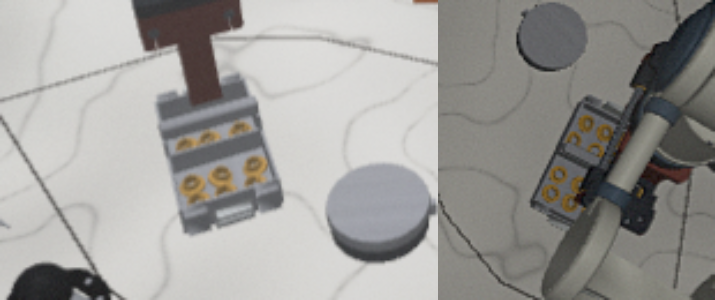

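The open gripper straddles the bar: in the scene crop, one finger stands at (205,75), just behind the bar's middle. I'll descend, grip and lift.

```bash
python3 - <<'E'
from h import *
hit=robot.servo_line([570,-323.5,31],v=100,f_stop=12)
print(hit,sensors.state()['position'],sensors.state()['wrist_force'])
if not hit:
    robot.gripper_close(f_grip=45)
    s=sensors.state();print(s['time'],s['gripper_width'],s['position'],s['wrist_force'],s['torque'])
    robot.servo_line([570,-323.5,150],v=100)
    robot.pause(.2)
    s=sensors.state();print(s['time'],s['gripper_width'],s['position'],s['wrist_force'],s['torque'])
    for n in("scene","top"): cv2.imwrite(f"pics/{n}2.png",imaging.read_camera(n))
    a=cv2.imread('pics/scene2.png')[200:400,100:350]
    cv2.imwrite('pics/g2.png',cv2.resize(a,None,fx=3,fy=3))
E
```

```text
False [ 570.47938103 -323.76489654   31.96821732] [-0.29081001 -0.30296803  0.24855573]
4.0 11.658989078210423 [ 569.90558412 -323.43346203   30.99130322] [-1.24487809 -0.5604319   0.10575861] [-0.00165548  0.0363024   0.01375796]
5.5417 11.756094974398557 [ 569.7822311  -323.37348025  149.26963401] [-0.45452891 -0.25957405 -1.22460843] [ 0.02541494 -0.0609658   0.00679454]
```

View pics/g2.png

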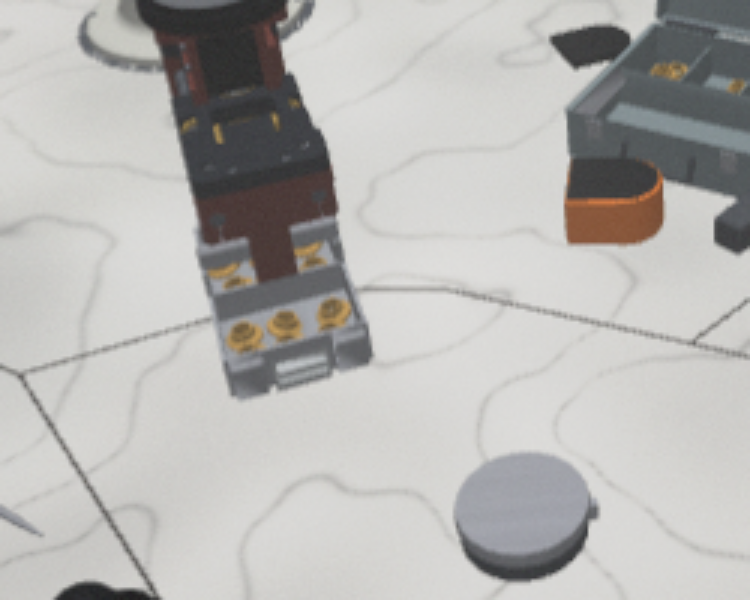

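The tray is held level: the wrist reads a steady moment, and the gripper width is 11.7 against the 12 mm bar. Next I'll refine the case's rim corners at higher zoom.

```bash
python3 - <<'E'
import cv2,numpy as np
s=cv2.imread('pics/scene0.png');t=cv2.imread('pics/top0.png')
def tile(im,pts,k=14,w=14):
    o=[]
    for x,y in pts:
        c=cv2.resize(im[y-w:y+w,x-w:x+w],None,fx=k,fy=k,interpolation=cv2.INTER_CUBIC).astype(float)
        c=np.clip((c-c.min())/(np.percentile(c,99)-c.min())*255,0,255).astype(np.uint8); c[:,-2:]=255;c[-2:]=255;o.append(c)
    return np.vstack([np.hstack(o[:2]),np.hstack(o[2:])])
A=tile(t,[(312,290),(296,226),(234,240),(246,306)])
B=tile(s,[(290,236),(355,252),(377,219),(320,207)])
cv2.imwrite('pics/A.png',cv2.resize(np.hstack([A[:,:]]),(560,560)));cv2.imwrite('pics/B.png',cv2.resize(B,(560,560)))
E
```

```text
(no output)
```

View pics/A.png

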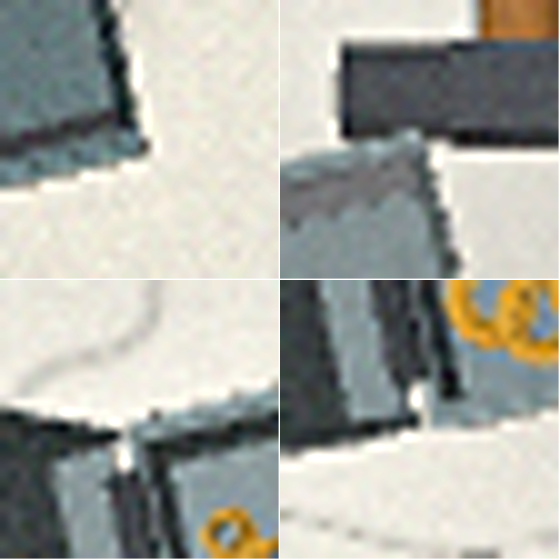

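View pics/B.png

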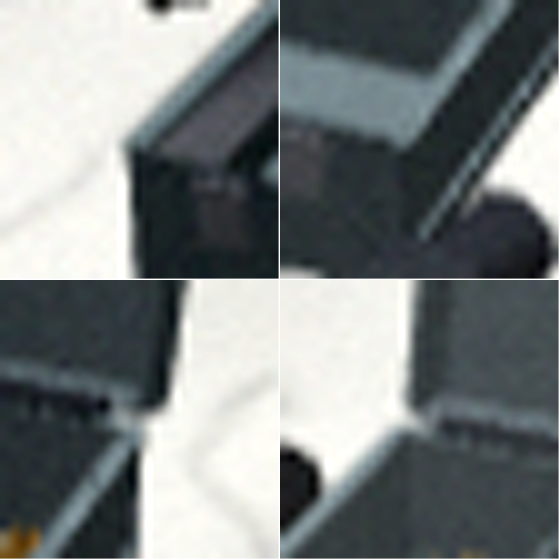

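```bash
python3 - <<'E'
from h import *
t=[(312.3,290.6),(295.9,225.5),(233.2,240.8),(246,306)]
s=[(288.5,236.3),(353,252.7),(376.7,219.5),(317,207.5)]
O=np.array([[-86,-85],[86,-85],[86,85],[-86,85]],float)
def fit(P):
    c=P.mean(0);A=P-c; th=np.arctan2((O[:,0]*A[:,1]-O[:,1]*A[:,0]).sum(),(O*A).sum())
    R=np.array([[np.cos(th),-np.sin(th)],[np.sin(th),np.cos(th)]]); return c,th,(A-(R@O.T).T)
for i in range(4): 
    p,e=tri(s[i],t[i]); print(p.round(1),round(e,1))
for n,uv in(("top",t),("scene",s)):
    P=np.array([onz(n,u,45)[:2] for u in uv]); c,th,r=fit(P); print(n,c.round(1),th.round(4),r.round(1).tolist())
P=np.array([tri(s[i],t[i])[0][:2] for i in range(4)]); c,th,r=fit(P);print(c,th,r.round(1).tolist())
E
```

```text
[475.4  27.1  43. ] 4.0
[644.4  64.4  41. ] 1.8
[608.5 227.2  43.1] 1.9
[438.6 194.1  40.4] 3.0
top [541.  127.5] 0.2058 [[-0.3, -1.0], [0.4, 1.8], [-0.4, -2.0], [0.2, 1.3]]
scene [545.3 124.4] 0.2176 [[-0.7, 3.4], [0.7, 0.1], [-0.2, -0.8], [0.2, -2.7]]
[541.72223495 128.17691478] 0.21074329835286187 [[-0.0, 0.0], [0.8, 1.3], [0.4, -2.1], [-1.2, 0.8]]
```

```bash
python3 - <<'E'
from h import *
robot.move_to([550.1,89.4,150],[np.pi,0,.21])
robot.servo_line([550.1,89.4,96],v=100); robot.pause(.2)
s=sensors.state();print(s['time'],s['gripper_width'],s['position'],s['ee_rot'],s['wrist_force'])
for n in("scene","top"): cv2.imwrite(f"pics/{n}3.png",imaging.read_camera(n))
a=cv2.imread('pics/scene3.png')[150:290,240:410]
cv2.imwrite('pics/s3.png',cv2.resize(a,None,fx=4.5,fy=4.2,interpolation=cv2.INTER_CUBIC))
b=cv2.imread('pics/top3.png')[190:330,180:360]
cv2.imwrite('pics/t3.png',cv2.resize(b,None,fx=4.2,fy=4.2,interpolation=cv2.INTER_CUBIC))
E
```

```text
8.0583 11.862783120634713 [550.62621551  89.49105785  97.06629624] [ 3.14145334e+00 -1.76075897e-03  2.10024666e-01] [ 0.67656155 -0.86714466 -1.40137231]
```

View pics/s3.png

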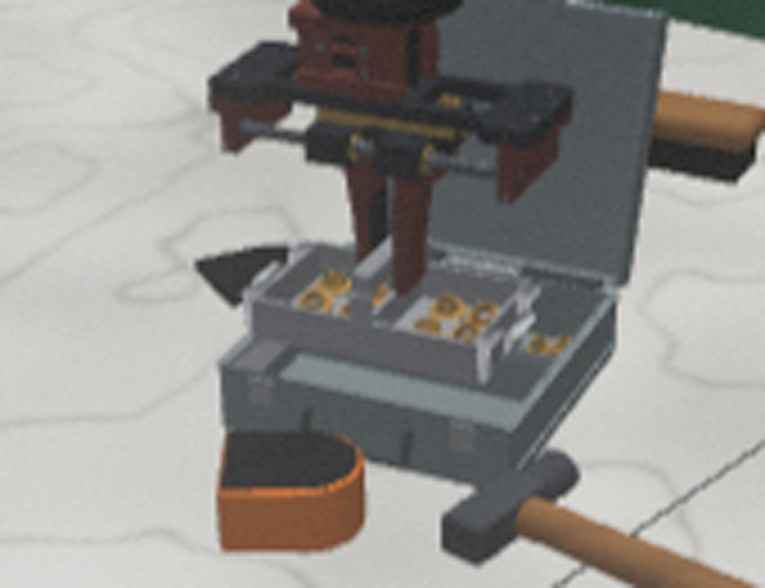

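View pics/t3.png

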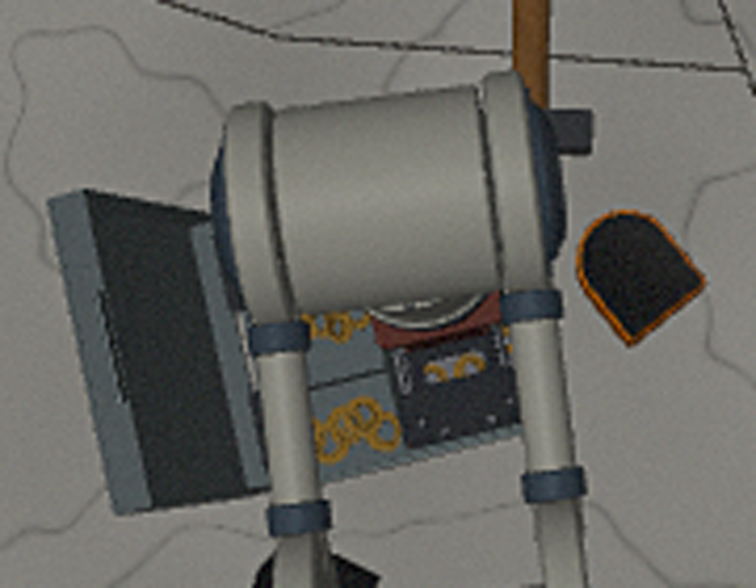

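```bash
python3 - <<'E'
from h import *
im=cv2.imread('pics/scene3.png')
def T(c,th,L): 
    L=np.array(L,float);R=np.array([[np.cos(th),-np.sin(th),0],[np.sin(th),np.cos(th),0],[0,0,1]]);return (R@L.T).T+c
x0,y0,k=270,190,6
v=cv2.resize(im[y0:y0+85,x0:x0+115],None,fx=k,fy=k,interpolation=cv2.INTER_CUBIC)
tr=T([550.6,89.5,66],.21,[[sx*65,sy*39,z] for sx in(-1,1) for sy in(-1,1) for z in(0,26)]+[[sx*79,sy*13,20.5] for sx in(-1,1) for sy in(-1,1)])
ca=T([542,127.5,0],.21,[[sx*86,sy*85,45] for sx in(-1,1) for sy in(-1,1)])
for P,c in((tr,(0,0,255)),(ca,(0,255,0))):
    for u in proj('scene',P):
        cv2.circle(v,tuple(int(a) for a in ((u-[x0,y0]+.5)*k)),3,c,1)
cv2.imwrite('pics/o3.png',v)
E
```

```text
(no output)
```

View pics/o3.png

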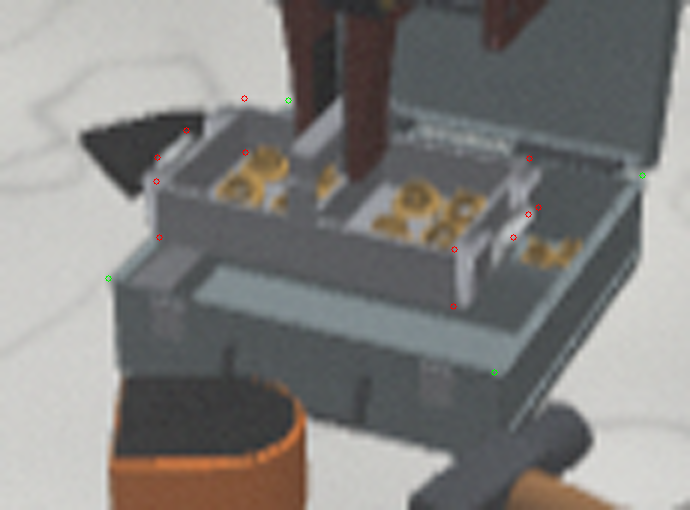

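The overlay shows tray and case shifted about 8 px (3 mm) the same way, so that is camera bias. The relative fit is within about 1 mm, so I'll lower with a force stop.

```bash
python3 - <<'E'
from h import *
def st(): s=sensors.state();print(round(s['time'],2),s['gripper_width'].round(2),s['position'].round(2),s['ee_rot'].round(4),s['wrist_force'].round(2),s['torque'].round(3))
x,y=550.1,89.4
print(robot.servo_line([x,y,60],v=60,f_stop=6)); st()
print(robot.servo_line([x,y,38],v=20,f_stop=5)); st()
robot.pause(.2); st()
cv2.imwrite("pics/scene4.png",imaging.read_camera('scene'))
a=cv2.imread('pics/scene4.png')[190:275,270:385]
cv2.imwrite('pics/s4.png',cv2.resize(a,None,fx=6,fy=6,interpolation=cv2.INTER_CUBIC))
E
```

```text
FalseTraceback (most recent call last):
  File "<stdin>", line 4, in <module>
  File "<stdin>", line 2, in st
AttributeError: 'float' object has no attribute 'round'
```

```bash
cat >> h.py <<'E'
def st():
    s=sensors.state();print(round(s['time'],2),'w',round(s['gripper_width'],2),s['position'].round(2),s['ee_rot'].round(4),'F',s['wrist_force'].round(2),'M',s['torque'].round(3))
E
python3 - <<'E'
from h import *
x,y=550.1,89.4
st()
print(robot.servo_line([x,y,38],v=20,f_stop=5)); st()
robot.pause(.2); st()
cv2.imwrite("pics/scene4.png",imaging.read_camera('scene'))
a=cv2.imread('pics/scene4.png')[190:275,270:385]
cv2.imwrite('pics/s4.png',cv2.resize(a,None,fx=6,fy=6,interpolation=cv2.INTER_CUBIC))
E
```

```text
8.91 w 11.67 [550.22  89.4   60.15] [ 3.1416e+00 -2.0000e-04  2.1000e-01] F [ 0.56  0.56 -1.93] M [-0.03  -0.094 -0.003]
True
9.6 w 11.68 [551.24  89.58  47.46] [ 3.1414e+00 -3.0000e-03  2.1010e-01] F [2.27 0.68 1.14] M [-0.001 -0.375  0.001]
9.8 w 11.67 [551.12  89.58  47.44] [ 3.1415e+00 -2.6000e-03  2.1010e-01] F [2.67 0.64 1.88] M [-0.011 -0.517  0.025]
```

View pics/s4.png

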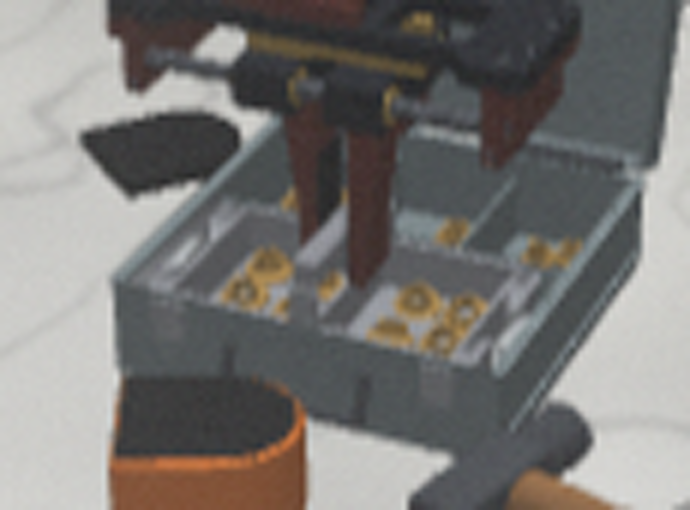

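Contact came at TCP z 47.4 against about 47 expected on the barbs. A +x side force says the tray sits a touch toward −x, so I'll shift about 1.3 mm along case +x and press.

```bash
python3 - <<'E'
from h import *
x,y=551.6,89.7
robot.servo_line([x,y,47.5],v=20); st()
for z in (44,41,38,36.5,35,33.5,32):
    h=robot.servo_line([x,y,z],v=15,f_stop=22); print(z,h); st()
    if h: break
E
```

```text
10.1 w 11.67 [551.47  89.63  47.57] [-3.1416e+00 -6.0000e-04  2.1000e-01] F [ 0.47 -0.47  3.35] M [-0.024 -0.196  0.054]
44 False
10.48 w 11.78 [551.69  89.69  45.06] [ 3.1415e+00 -1.6000e-03  2.1010e-01] F [-1.88  0.44  8.57] M [-0.077  0.171  0.105]
41 False
10.83 w 11.76 [551.96  89.71  42.96] [ 3.1414e+00 -2.5000e-03  2.1010e-01] F [-2.94 -0.55 11.36] M [-0.134  0.411 -0.005]
38 False
11.18 w 11.88 [551.33  89.62  37.67] [-3.1416e+00 -4.0000e-04  2.1000e-01] F [-0.82 -0.72  0.08] M [-0.123 -0.147  0.06 ]
36.5 False
11.43 w 11.54 [550.82  89.66  35.16] [-3.1412e+00  1.3000e-03  2.1000e-01] F [ 0.56 -0.65 -1.88] M [ 0.032 -0.112 -0.069]
35 False
11.68 w 11.29 [551.48  89.75  34.93] [-3.1414e+00 -7.0000e-04  2.1010e-01] F [-0.19  0.94 -0.23] M [0.019 0.142 0.003]
33.5 False
11.93 w 11.65 [551.96  89.78  34.93] [ 3.1416e+00 -2.2000e-03  2.1010e-01] F [-2.49  0.45  7.08] M [-0.089  0.488 -0.004]
32 False
12.18 w 11.36 [552.37  89.83  34.9 ] [ 3.1414 -0.0036  0.2101] F [-5.69 -0.18 11.59] M [-0.175  0.944  0.044]
```

It went through the tabs and now stops at TCP z 34.9, which is the 4 mm floor plus the 31 mm grasp height. I'll press a little more and do a light tug to confirm the latch, then release.

```bash
python3 - <<'E'
from h import *
x,y=551.2,89.6
print(robot.servo_line([x,y,30],v=15,f_stop=20)); st()
robot.servo_line([x,y,34.9],v=20); st()
print(robot.servo_line([x,y,37.5],v=10,f_stop=6)); st()
robot.servo_line([x,y,34.8],v=20); st()
robot.release(); st()
robot.servo_line([x,y,130],v=150); st()
robot.move_to([540,40,300],[np.pi,0,.21])
robot.set_joints([-.6,-.2,1.3,0,1.8,0])
for n in("scene","top"): cv2.imwrite(f"pics/{n}5.png",imaging.read_camera(n))
a=cv2.imread('pics/scene5.png')[180:265,280:390]
cv2.imwrite('pics/s5.png',cv2.resize(a,None,fx=7,fy=7,interpolation=cv2.INTER_CUBIC))
b=cv2.imread('pics/top5.png')[210:325,185:345]
cv2.imwrite('pics/t5.png',cv2.resize(b,None,fx=5,fy=5,interpolation=cv2.INTER_CUBIC)); st()
E
```

```text
False
12.47 w 11.91 [552.43  89.83  34.89] [ 3.1413 -0.0053  0.2102] F [-8.47 -1.32 20.51] M [-0.224  1.534 -0.003]
12.86 w 11.58 [551.33  89.59  34.93] [-3.1415e+00 -1.2000e-03  2.1000e-01] F [-0.19 -0.74  2.96] M [ 0.001  0.016 -0.002]
True
13.14 w 11.77 [549.93  89.46  34.99] [-3.1412e+00  2.7000e-03  2.1010e-01] F [-0.34 -0.01 -0.5 ] M [-0.04  -0.125 -0.042]
13.39 w 11.65 [551.23  89.59  34.93] [-3.1412e+00  2.1000e-03  2.1010e-01] F [-1.94 -0.12  2.5 ] M [-0.106  0.101  0.001]
14.62 w 87.68 [551.19  89.61  34.79] [-3.1412e+00  2.1000e-03  2.1010e-01] F [ 0.16  0.04 -0.86] M [ 0.013 -0.112  0.057]
15.41 w 87.94 [550.73  89.57 128.87] [-3.141   0.0036  0.2101] F [-0.04 -0.75  0.  ] M [ 0.024 -0.073  0.007]
17.51 w 87.67 [ 474.83 -282.15  349.54] [-3.1413 -0.2405 -0.5978] F [-0.12 -0.42  0.99] M [-0.019 -0.003  0.008]
```

View pics/s5.png

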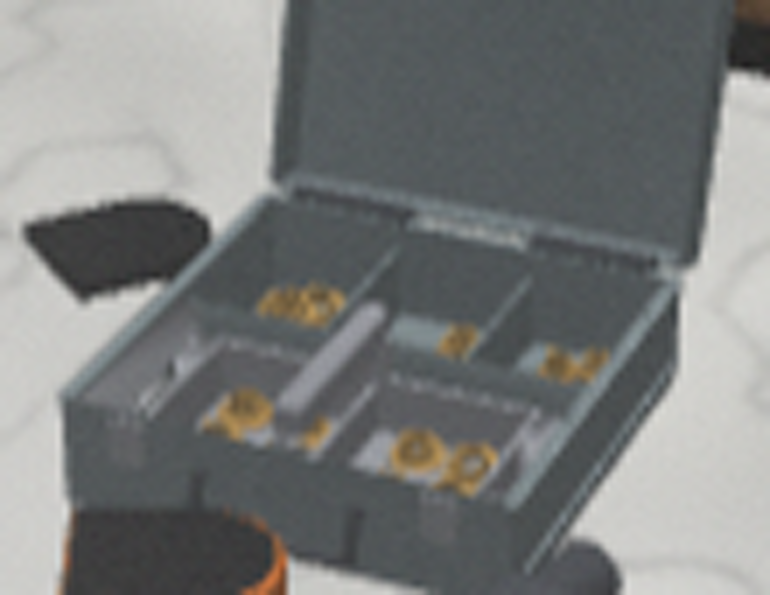

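View pics/t5.png

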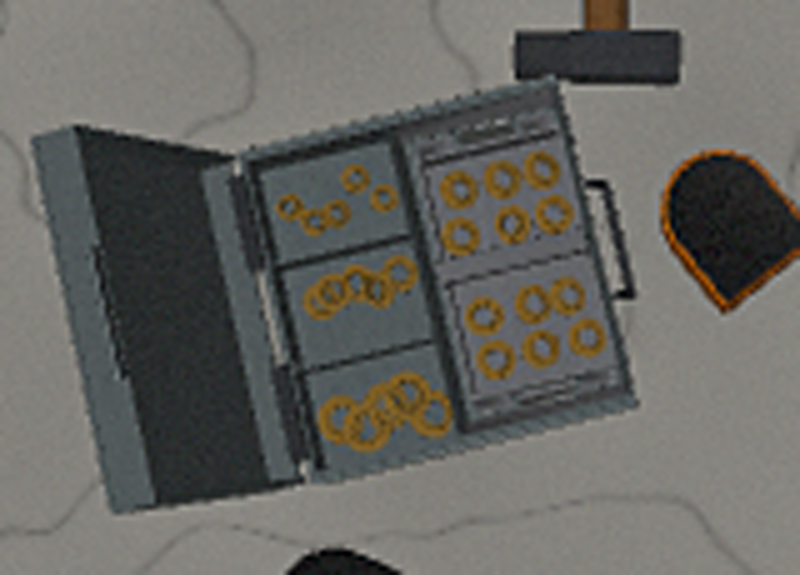

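The tray is in: in the top crop it fills the bay, with both tab heads visible at (490,128) and (545,398). A 6 N tug didn't lift it. Next I'll measure the lid's edge, pairing the skirt foot in both views and the outer face by plane.

```bash
python3 - <<'E'
from h import *
q=lambda x0,y0,k,u,v:(x0+(u+.5)/k-.5, y0+(v+.5)/k-.5)
T=lambda u,v:q(185,220,5.7,u,v); S=lambda u,v:q(280,140,4.5,u,v)
th=.21;c=np.array([542,127.5,0]);R=np.array([[np.cos(th),-np.sin(th),0],[np.sin(th),np.cos(th),0],[0,0,1]])
for s,t in [((203,22),(178,518)),((487,62),(90,88))]:
    p,e=tri(S(*s),T(*t)); l=R.T@(p-c); v=l[1:]-[85,45.5]; print(p.round(1),round(e,1),'case',l.round(1),'r',np.hypot(*v).round(1),'ang',np.arctan2(v[1],-v[0]).round(3))
# outer face corners: predict as function of angle
for a in (1.65,1.7,1.75,1.8,1.85,1.9,1.95):
    P=[]
    for off in(3,23):
      for sx in(-86,86):
        P.append(c+R@np.array([sx,85-170*np.cos(a)+off*np.sin(a),45.5+170*np.sin(a)+off*np.cos(a)]))
    print(a,proj('top',P).round(1).tolist())
print([np.round(T(*u),1).tolist() for u in[(178,518),(90,88),(130,527),(38,100)]])
E
```

```text
[431.2 237.4 207. ] 3.6 case [-85.5 130.6 207. ] r 167.8 ang 1.846
[600.2 272.8 208.1] 7.0 case [ 87.2 130.  208.1] r 168.7 ang 1.84
1.65 [[227.7, 306.9], [211.4, 230.8], [218.9, 309.1], [202.7, 233.0]]
1.7 [[224.0, 307.8], [207.7, 231.8], [215.3, 310.0], [199.3, 234.0]]
1.75 [[220.3, 308.8], [204.2, 232.7], [211.8, 310.9], [195.9, 235.1]]
1.8 [[216.8, 309.7], [200.8, 233.8], [208.5, 311.8], [192.7, 236.1]]
1.85 [[213.3, 310.6], [197.4, 234.8], [205.3, 312.6], [189.6, 237.2]]
1.9 [[210.0, 311.4], [194.2, 235.8], [202.2, 313.5], [186.7, 238.2]]
1.95 [[206.8, 312.3], [191.1, 236.9], [199.3, 314.3], [183.9, 239.3]]
[[215.8, 310.5], [200.4, 235.0], [207.4, 312.0], [191.3, 237.1]]
```

Both skirt-foot corners give a lid angle of 1.84, at r 168 against the stated 170 and height 207; the top-view overlay gives about 1.81. I'll take 1.82, go behind the lid with closed fingers and swing it along its arc.

```bash
cat > lid.py <<'E'
from h import *
th=.21;c=np.array([542,127.5,0]);R=np.array([[np.cos(th),-np.sin(th),0],[np.sin(th),np.cos(th),0],[0,0,1]])
W=lambda y,z,x=0:(c+R@np.array([x,y,z])).tolist()
A=11;rr=150
def wp(t,over=0):
    n=np.array([np.sin(t),np.cos(t)]);d=np.array([-np.cos(t),np.sin(t)]);h=np.array([85,45.5])
    if t>np.pi/2:
        e=h+170*d+23*n; return W(e[0]+A-over, 180+15*(1.82-t)/.25)
    p=h+rr*d+(23-over)*n+[A,0]; return W(*p)
E
python3 - <<'E'
from lid import *
for t in [1.82,1.6,1.5,1,.5,0]: print(t,np.round(wp(t),1),robot.inverse_kinematics(wp(t),[np.pi,0,th]) is not None)
robot.gripper_close(f_grip=30)
robot.move_to(W(185,310),[np.pi,0,th]); st()
print(robot.servo_line(W(185,180),v=150,f_stop=8)); st()
for n in("scene","top"): cv2.imwrite(f"pics/{n}6.png",imaging.read_camera(n))
a=cv2.imread('pics/scene6.png')[60:270,240:450]
b=cv2.imread('pics/top6.png')[180:330,160:345]
cv2.imwrite('pics/c6.png',np.hstack([cv2.resize(a,(400,400)),cv2.resize(b,(400,400))]))
E
```

```text
1.82 [508.6 284.2 180. ] True
1.6 [516.2 248.7 193.2] True
1.5 [519.4 233.5 196.8] True
1 [534.8 161.1 184.1] True
0.5 [547.1 103.4 137.6] True
0 [553.3  74.7  68.5] True
20.98 w 0.36 [503.9  307.57 310.25] [ 3.1414e+00 -5.0000e-04  2.0840e-01] F [ 0.43 -0.14 -0.4 ] M [-0.036 -0.094 -0.02 ]
False
21.99 w 0.46 [503.93 308.58 181.47] [-3.141e+00 -2.100e-03  2.098e-01] F [ 0.25  0.1  -0.34] M [-0.007 -0.108 -0.012]
```

View pics/c6.png

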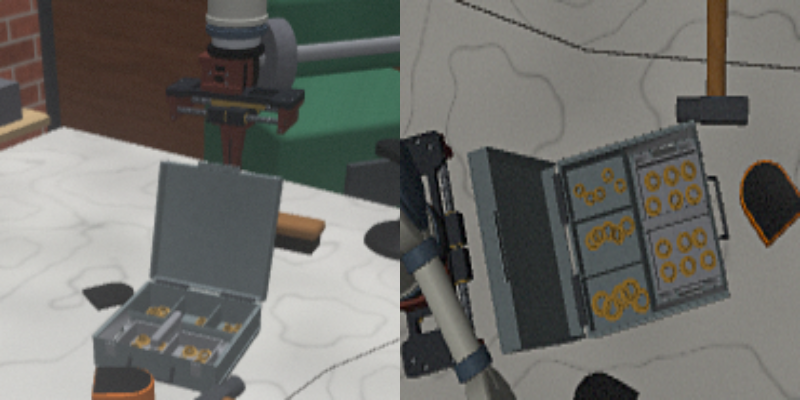

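The closed fingers are behind the lid and clear of it, and in the top crop the arm passes above its lower corner at (470,370). Now I'll swing it.

```bash
python3 - <<'E'
from lid import *
for t in [1.82,1.7,1.57,1.45,1.3,1.15,1.0,.85]:
    h=robot.servo_line(wp(t),v=110,f_stop=20); s=sensors.state(); print(t,h,s['position'].round(1),s['wrist_force'].round(1))
    if h: break
st()
for n in("scene","top"): cv2.imwrite(f"pics/{n}7.png",imaging.read_camera(n))
a=cv2.imread('pics/scene7.png')[90:270,240:450]
b=cv2.imread('pics/top7.png')[180:330,160:345]
cv2.imwrite('pics/c7.png',np.hstack([cv2.resize(a,(400,400)),cv2.resize(b,(400,400))]))
E
```

```text
1.82 False [508.9 283.7 180.4] [-0.3  0.3  0.7]
1.7 False [512.9 264.8 187.5] [ 0.2  0.8 -0.5]
1.57 False [517.5 243.3 195.9] [ 0.3 -0.4  1. ]
1.45 False [521.1 225.7 197.1] [-0.1 -1.4 -0.6]
1.3 False [525.8 203.4 196. ] [-1.2  1.3  0.1]
1.15 False [530.4 181.7 191.7] [ 0.2 -0.2  0.7]
1.0 False [534.8 160.7 184. ] [-0.3 -0.6 -0.5]
0.85 False [538.9 141.1 173. ] [ 0.2 -0.2 -1. ]
24.92 w 0.41 [538.93 141.05 172.98] [3.1415e+00 8.0000e-04 2.0900e-01] F [ 0.24 -0.16 -0.97] M [ 0.017 -0.06  -0.044]
```

View pics/c7.png

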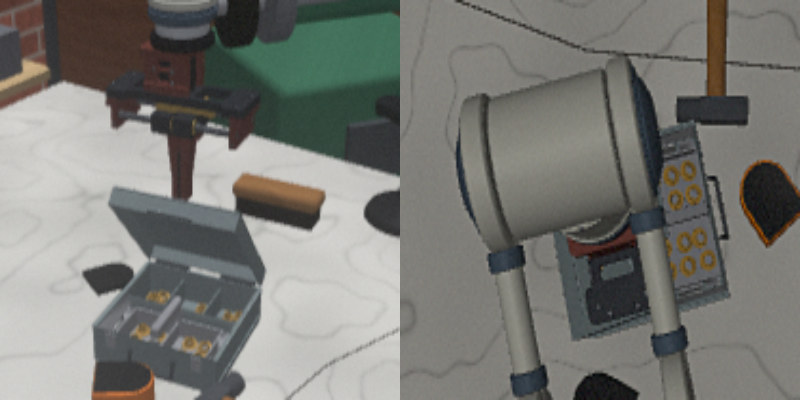

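The lid is following the fingers and is about half closed, so I'll continue down to the stop.

```bash
python3 - <<'E'
from lid import *
for t in [.7,.55,.4,.3,.2,.12,.06]:
    h=robot.servo_line(wp(t),v=100,f_stop=20); s=sensors.state(); print(t,h,s['position'].round(1),s['wrist_force'].round(1))
    if h: break
p=wp(0); p[2]=60
print(robot.servo_line(p,v=20,f_stop=18)); st()
robot.pause(.2); st()
E
```

```text
0.7 False [542.6 122.9 158.8] [-0.5  0.  -0.6]
0.55 False [545.8 107.4 142.5] [-0.1 -0.1  0.6]
0.4 False [548.5  94.5 124. ] [0.  0.4 0.1]
0.3 False [550.   87.5 110.7] [-0.3  0.3  0.7]
0.2 False [551.2  81.8  96.8] [ 0.4  0.8 -0.8]
0.12 False [552.   78.3  85.4] [-0.2 -0.8  0.7]
0.06 False [552.5  76.2  76.6] [-0.  -0.2 -0.7]
True
27.83 w 0.25 [553.38  75.44  68.83] [ 3.1415e+00 -1.2000e-03  2.1010e-01] F [-1.39  0.42  4.52] M [-0.038  0.107 -0.   ]
28.03 w 0.58 [553.38  75.44  68.82] [ 3.1415e+00 -1.2000e-03  2.1000e-01] F [-0.65  0.28  5.56] M [-0.019  0.112 -0.012]
```

```bash
python3 - <<'E'
from lid import *
p=wp(0); p[2]=58
print(robot.servo_line(p,v=15,f_stop=18)); st()
p[2]=69; robot.servo_line(p,v=40); st()
p[2]=200; robot.servo_line(p,v=150)
robot.set_joints([-.6,-.2,1.3,0,1.8,0]); robot.pause(.3);st()
for n in("scene","top"): cv2.imwrite(f"pics/{n}8.png",imaging.read_camera(n))
a=cv2.imread('pics/scene8.png')[170:290,270:410]
b=cv2.imread('pics/top8.png')[200:330,200:345]
cv2.imwrite('pics/c8.png',np.hstack([cv2.resize(a,(467,400),interpolation=2),cv2.resize(b,(446,400),interpolation=2)])[:,:800] if 0 else np.hstack([cv2.resize(a,(400,343)),cv2.resize(b,(400,343))]))
cv2.imwrite('pics/c8b.png',np.hstack([cv2.resize(cv2.imread('pics/scene8.png'),(400,300)),cv2.resize(cv2.imread('pics/top8.png'),(400,300))]))
for n in('scene','top'):
  print(n,proj(n,[W(-85,z,sx) for z in(45,68.5) for sx in(-86,86)]).round(1).tolist())
E
```

```text
True
28.38 w 0.41 [553.4   75.44  68.84] [-3.1415e+00 -1.9000e-03  2.1020e-01] F [-1.43 -0.58  5.14] M [ 0.004  0.129 -0.033]
28.62 w 0.26 [553.23  74.59  68.86] [ 3.1416e+00 -1.1000e-03  2.1010e-01] F [-0.56 -0.66  1.33] M [-0.051 -0.051  0.012]
31.42 w 0.38 [ 474.5  -282.69  349.78] [-3.1415 -0.2409 -0.5989] F [-0.66 -0.36  0.2 ] M [0.048 0.054 0.003]
scene [[287.6, 235.8], [351.9, 251.6], [287.0, 227.7], [352.1, 243.2]]
top [[312.0, 289.9], [296.4, 225.2], [311.9, 289.5], [296.0, 223.5]]
```

View pics/c8.png

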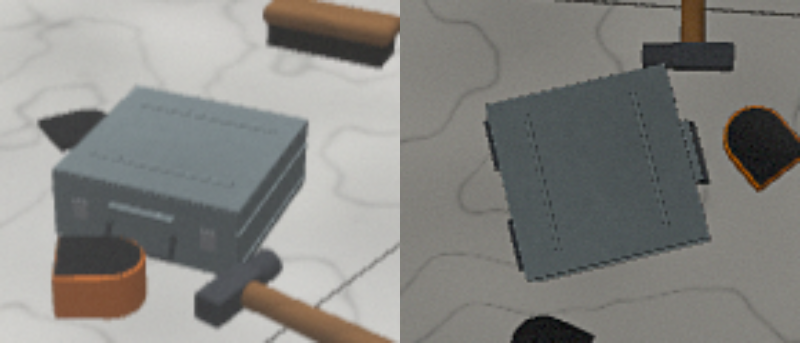

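View pics/c8b.png

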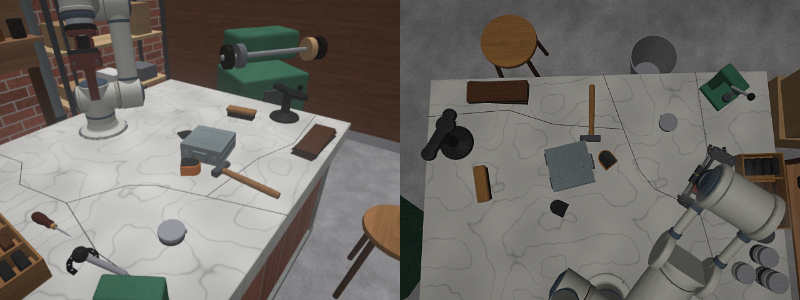

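```bash
python3 -c "
from h import *
st(); robot.close_job()"
```

```text
31.52 w 0.66 [ 474.39 -282.89  349.98] [-3.1415 -0.2413 -0.5993] F [-1.13 -0.14 -0.57] M [0.062 0.013 0.015]
the job is handed in; nothing more can be done
```

The grommet tray is latched in its bay, the lid is closed, and the job was handed in at 31.5 s with the arm clear. I carried the tray level by its handle and pressed it home through its tabs. Then I closed the lid from behind with shut fingers.

**Last checks**
- **Tray:** it stopped on the bay floor at TCP z 34.9, against 35.0 expected. A tug to the 6 N stop did not lift it, and the top view showed both tab heads seated. I did not measure the height of each end separately.
- **Lid:** it stopped at TCP z 68.8, against 68.5 for fully closed. It still looked shut in both views after I let go.
- **Other things:** the rest of the items lie where they were, as seen in both final pictures.

**Disagreements**
- **Camera bias:** the two views of the case differed by about 4 mm. A check against the held tray showed most of this was bias in the scene camera. A +x side force on first contact meant a further shift of about 1.5 mm.
- **Lid press force:** the force stop was set at 18 N, but the reading just after it was only about 5 N. I therefore rely on the stop height and the pictures for the lid being closed.

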